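# Reject a tipped vial through the spring gate

## Task

A sample vial has tipped over on the freely spinning carousel: pick it up, lay it in the hopper of the reject chute on top of the closed gate, and let go of it. Then pull the chute's spring-loaded gate by its blue tab until the yellow pointer stands level with the red mark, so that the vial drops into the bin below, and finish while still holding the gate open at the mark (it springs shut if let go). Leave the standing vials in their pockets, do not drop the tipped vial elsewhere or from a height, and leave the amber jar alone.

Things in the scene. Friction and masses are not known exactly. Their poses are not given: they have to be found in the camera images.
- changer: Fixed black foot of the sample changer; origin at bench level on the spin axis. It carries a round aluminium carousel 336 mm across, flat deck 50 mm above the bench. At 145 mm from the axis stand twelve ring pockets, 33 mm across, 12 mm high, every 30 degrees. Mid hub 26 mm across, 6 mm high; the deck between hub and pockets is flat and clear.
- carousel (a joint): Turn of the carousel about its vertical axis, rad, 0 at the start, without stops. It spins freely with hardly any friction, carrying all the vials.
- vial_mid (a point): Point on the axis of the tipped vial, 21 mm from its base; point x runs along the vial from base to cap. Amber glass body 23 mm diameter (x -21 to +10 mm), silver cap 20 mm diameter (x +16 to +25 mm), 14 to 26 g. At first it lies on the deck some 75 mm from the spin axis, this point 11.5 mm above the deck. It can roll if pushed.
- standing0: One of three identical vials standing upright in carousel pockets (amber glass, 23 mm diameter, 46 mm tall, silver cap, 20 g). Origin at the centre of its underside. Leave in its pocket.
- standing1: Second standing vial, as standing0.
- standing2: Third standing vial, as standing0.
- chute: Fixed grey reject chute; origin at bench level under the hopper's centre, -x axis is the gate's pull direction. Hopper: open top, inside 60 (x) by 90 mm (y), walls 5 mm, rim 116 mm high; its floor is the steel gate's top, 76 mm high. Below it the bin, green floor at 9 mm. Two aluminium rails run to -x at y = +/-58 mm, 10 mm wide, tops 78 mm high, to x = -190 mm.
- gate (a joint): How far the gate is pulled out, m: 0 shut, hard stop at 0.100. The spring pulls it shut with about 5.6 N at 0 and 80 N/m more as it opens (about 11 N at the mark), plus 0.5 N friction. It snaps shut when released.
- tab (a point): Centre of the top of the gate's upright blue pull tab, 126 mm above the bench, moving with the gate. Tab: 16 mm thick along chute x (the pull), 36 mm wide along chute y, 50 mm tall. Shut, it is at chute x = -75 mm, y = 0, with 32 mm free between it and the hopper wall. Can be pinched from above across its thickness. Axes as the chute's.
- pointer (a point): Tip of the gate's yellow pointer, 5 mm wide along x, which lies over the left (+y) rail at chute y = +66 mm, 82 mm above the bench, at the same chute x as the tab, and moves with the gate.
- mark: Fixed red clip, 5 mm wide along x, across the left (+y) rail; origin on the rail's top at the clip's centre. The gate is at the mark when the pointer's chute x equals the clip's chute x (56 to 76 mm of pull, it differs each time). Axes as the chute's.
- jar: Amber jar with white cap, 52 mm diameter, 75 mm tall, loose on the bench. Origin at the centre of its underside. Leave alone.
There are look-alikes about, which are no part of the job. Leave any purple look-alike of the part that bears vial_mid alone.

How it is judged (in metres and radians):
On the way, in this order (a step that is already met when the one before it is completed fails the run):
1. the tipped vial is lifted clear of the carousel in the gripper (height (world z) of vial_mid above 0.1 m and contact force between the fingers and vial above 0.3 N), for 0.2 s.
2. the vial lies in the hopper on the shut gate, let go (x of vial_mid in the frame of chute between -0.03 and 0.03 m and y of vial_mid in the frame of chute between -0.045 and 0.045 m and z of vial_mid in the frame of chute between 0.08 and 0.116 m and value of joint gate below 0.008 m and contact force between the fingers and vial below 0.05 N and contact force between gate and vial above 0.02 N), for 0.2 s.
At the end, for the whole second after the job is handed in: The gripper's fingers hold the gate still (more than 3 N on it) with the pointer within 6 mm of the red mark along the pull, and the vial lies at rest in the bin under the hopper (its middle less than 60 mm above the bench) (x of pointer in the frame of mark between -0.006 and 0.006 m and contact force between the fingers and gate above 3 N and velocity of joint gate between -0.01 and 0.01 m/s and x of vial_mid in the frame of chute between -0.03 and 0.03 m and y of vial_mid in the frame of chute between -0.045 and 0.045 m and z of vial_mid in the frame of chute below 0.06 m and linear speed of vial below 0.03 m/s); the arm keeps its last pose, push and grip.
It fails at once if a standing vial is tipped or taken from its pocket (angle between any of standing0, standing1, standing2's own z axis and vertical above 0.4 rad or height (world z) of any of standing0, standing1, standing2 above 0.065 m or height (world z) of any of standing0, standing1, standing2 below 0.04 m).
It fails at once if the tipped vial falls off the carousel or beside the chute (height (world z) of vial_mid below 0.045 m and horizontal distance between vial_mid and chute above 0.075 m).
It fails at once if the tipped vial is dropped from more than about 100 mm (loose and faster than 1.4 m/s) (linear speed of vial above 1.4 m/s and contact force between the fingers and vial below 0.05 N).
It fails at once if the jar is moved more than 20 mm or tipped (distance of jar from where it was at the start of the episode above 0.02 m or angle between jar's own z axis and vertical above 0.3 rad).
It also fails if it takes over 51 s, if anything falls off the work surface, if the arm or the gripper's body presses on something with over 40 N, if the wrist force passes 120 N, or if a joint passes its speed limit or range.

## Robot

A 6-joint arm with a two-finger parallel gripper is mounted at the origin on the work surface. World frame = base frame: x ahead of the robot, y to its left, z up, the work surface at z = 0. Lengths are in m, angles in degrees, forces in N, time in s.
With the tool pointing down it reaches from about 0.325 to 0.9 m from the base axis. Payload 3.5 kg.
Tool frame: the origin (TCP) lies on the centre line of the jaws, within the pads' length; the fingertips stand 14 mm ahead of it and the grasp point (between the pads) lies 5 mm behind it; z points along the fingers, y is the line along which they close (so a half turn about z gives the same grasp; the last joint's range is limited). The gripper opens to 85 mm and grips with 20 to 120 N. Pads are 22 mm wide; open, the fingers measure 114 mm over their backs; the gripper's body (76 mm by 85 mm) begins 54 mm behind the grasp point. The pads swing forward as they close: fully open they stand 13 mm farther back than shut.
Start: joints at [-79.378, 15.837, -1.513, 72.651, 0, 84.076], TCP at [0.178, -0.599, 0.245] pointing down, gripper open.
Joint ranges: [-178.77, 178.77], [-48.84, 107.48], [-61.69, 71.31], [-111.58, 123.2], [-90, 87.43], [-180, 180]. Speed limits (degrees/s): [147.25, 147.25, 180, 180, 180, 180].

## Interface

Orientations are given as [roll, pitch, yaw] about the fixed x, y, z axes, in that order (R = Rz(yaw) Ry(pitch) Rx(roll)).
In Python, from station import status, eyes, ticket gives the robot as it stands. The module is installed in compiled form; this text tells all that it offers.
- The arm moves only by the tool move_arm, never from a script. Its argument "rows" is one flat list of numbers, 5 for each row, row after row: the shift along the tool's x, y, z in m, then the turn about the tool's z in rad, then the opening, from 0 (shut) to 1 (fully open). A call has 1 to 12 rows; each row shifts and turns the commanded pose from where the row before left it, along the tool's axes as they then stand; what a row does not reach is not made up. A row lasts 1/10 s, in which the tool goes at most 50 mm and 8.59 degrees, less where a joint would pass 70% of its speed; a pose out of reach is approached as far as the arm can. A call with a gripper value outside its range is refused whole. The fingers move at their own pace and stop on an object; the grip force is fixed at half the most. Time passes only in rows, so rows that do not move let the fingers close. It gives the time, the measured TCP pose, the force, the opening and the grip force at its end, in the units of the state.
- status.observe(): the state, without advancing time (a new reading comes with each control period).
- eyes.read_camera(name): name is "scene" or "top" or "wrist"; returns a dict with "frame" (480x640x3 uint8, blue, green, red), "range_z" (480x640 float32, m along the optical axis (not along the pixel's ray), 0 where there is no reading), "fov_y" (degrees; the focal length in pixels is half the picture's height over the tangent of half this angle, whatever the lens; pixels are square), "cx", "cy" (the principal point, pixels), "k1" (the pictures are not rectified: a ray, as slopes to the right and down, at radius r is drawn at 1 + k1 r^2 times it, then the intrinsics apply), "xyz" and "rotation" of the camera in the world. Camera axes: x right, y up, looking along -z (the intrinsics and any distortion apply to the point x, -y, -z); pixel columns grow to the right and rows downward; lengths in m; the calibration is good to about 2 mm. A picture is of the moment at which its call begins.
- ticket.finish_job(): hands the job in; it is judged then, once.
The state is a dict: "time_s": time; "joint_pos": joint angles; "qd": joint speeds; "joint_torque": joint torques, N m; "ee_pos": TCP position; "eef_rot": TCP orientation; "contact_force": force on the tool from outside, world axes, zero at the start; "wrist_torque": the same for the moment, N m; "gripper_width": opening from 0.0 (shut) to 1.0 (fully open); "grip_force": force on a finger pad.
Only numpy, scipy, OpenCV 4.12 (cv2) and the standard library are available. Lean on these libraries where they do the work, as an engineer would, in place of code of your own. Each camera call takes 0.05 s, during which the arm holds its last target. There are 200 camera calls.

## Working session

There is one attempt and no reset: what is moved stays moved. The work goes in short steps, Python scripts to look and compute and a tool call to move; the robot and the scene stay as the last step left them, time stands still between calls to the robot, and variables do not carry over. Pictures are saved under pics/ and viewed, at most 10 in all, crops included, and the job is handed in when it is done.

Besides the shell and the picture viewer there is one more tool, called after "Emit:" as a command line: name --argument value ..., lists and objects as JSON in quotes. move_arm: Moves the arm, as the interface text tells. Its arguments: {"type":"object","properties":{"rows":{"type":"array"}},"required":["rows"]}

```bash
mkdir -p pics
cat > h.py <<'E'
import numpy as np, cv2
from station import status, eyes, ticket
def grab(n,f=None):
    c=eyes.read_camera(n)
    np.savez('%s.npz'%n,**c)
    if f: cv2.imwrite('pics/'+f,c['frame'])
    return c
def world(c,bw=True):
    H,W=c['range_z'].shape
    f=H/2/np.tan(np.radians(float(c['fov_y']))/2)
    K=np.array([[f,0,c['cx']],[0,f,c['cy']],[0,0,1]],float)
    u,v=np.meshgrid(np.arange(W),np.arange(H))
    p=np.stack([u,v],-1).reshape(-1,1,2).astype(float)
    n=cv2.undistortPoints(p,K,np.array([float(c['k1']),0,0,0])).reshape(H,W,2)
    z=c['range_z']
    P=np.stack([n[...,0]*z,-n[...,1]*z,-z],-1)
    R=np.array(c['rotation'],float)
    if R.shape!=(3,3):
        from scipy.spatial.transform import Rotation as Q
        R=Q.from_euler('xyz',R.ravel(),degrees=True).as_matrix()
    return P@R.T+np.array(c['xyz'])
E
python3 - <<'E'
from h import *
for n in('scene','top'):
    c=grab(n,n+'0.png'); print(n,c['fov_y'],c['cx'],c['cy'],c['k1'],c['xyz'],c['rotation'])
print(status.observe())
E
```

```text
scene 50.45656614129524 316.45609094111325 232.11504553384202 -0.14027403500534905 [ 1.3902637  -0.31459285  0.98836671] [46.80639249  0.26305137 60.70701478]
top 44.679513101538944 318.17546025233116 244.08124117907835 -0.03052553514906538 [0.31847293 0.14131801 1.25557602] [ 1.20584387e+01  2.21590086e-02 -8.71687635e+01]
{'time_s': 0.1, 'joint_pos': array([-7.93766054e+01,  1.58766286e+01, -1.59027394e+00,  7.26500185e+01,
       -2.47858508e-04,  8.40770309e+01]), 'qd': array([-0.06530658, -0.13871198,  0.17870856, -0.03369246, -0.07706196,
        0.00871419]), 'joint_torque': array([-1.39953798e-05, -4.46707928e+01,  2.96128428e+01,  8.42614303e-03,
       -1.17755153e-04, -6.47357794e-06]), 'ee_pos': array([ 0.17787332, -0.59844966,  0.24423953]), 'eef_rot': array([-1.79883678e+02, -1.18186916e-02,  1.65463520e+01]), 'contact_force': array([-0.33676412, -0.25973947, -0.39384356]), 'wrist_torque': array([ 0.02063144, -0.03163941, -0.04759573]), 'grip_force': 0.0, 'gripper_width': 0.9981719476172531}
```

View pics/scene0.png

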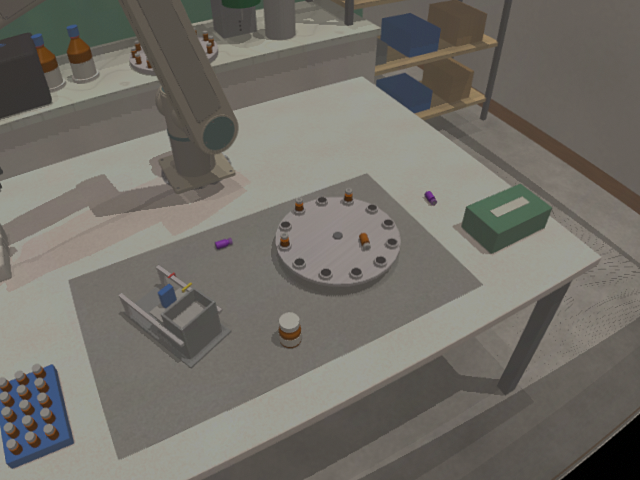

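View pics/top0.png

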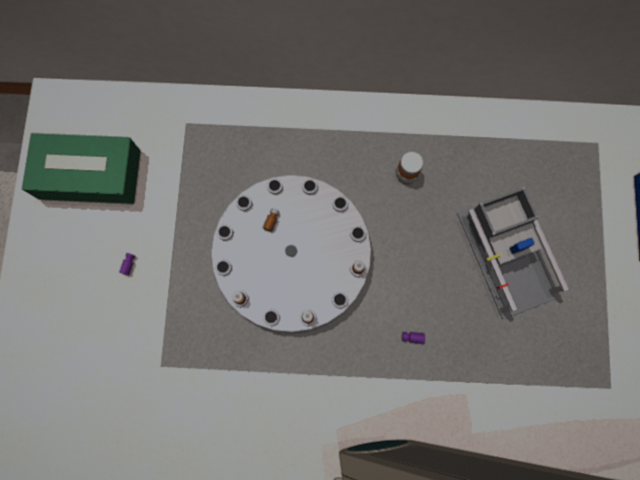

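The pictures show the carousel centred at top pixel (291,252), with the tipped vial at (271,220) and its cap toward (275,212). The hopper is at (506,215), the blue tab at (521,245), the yellow pointer at (493,258), the red mark at (503,286) and the jar at (410,168). The purple decoys are at (127,264) and (413,338).

```bash
cat > m.py <<'E'
from h import *
def load(n): return dict(np.load(n+'.npz'))
def stat(n,P,m,name):
    q=P[m]; 
    if len(q)==0: print(n,name,'none');return
    print(n,name,len(q),'med',np.median(q,0).round(4),'min',q.min(0).round(4),'max',q.max(0).round(4))
    return q
E
python3 - <<'E'
from m import *
for n,boxes in (('top',dict(vial=(255,205,290,235),tab=(505,233,540,257),yel=(484,250,503,266),red=(495,278,512,294),hop=(470,185,545,240))),
                ('scene',dict(vial=(350,228,378,252),tab=(155,283,180,308),yel=(178,280,196,296),red=(164,268,180,282),hop=(160,285,222,345)))):
    c=load(n);P=world(c);hsv=cv2.cvtColor(c['frame'],cv2.COLOR_BGR2HSV);h,s,v=[hsv[...,i].astype(int) for i in range(3)]
    def bx(k):
        a=boxes[k];m=np.zeros(h.shape,bool);m[a[1]:a[3],a[0]:a[2]]=1;return m
    stat(n,P,bx('tab')&(abs(h-112)<12)&(s>130)&(v>60),'tab')
    q=P[bx('tab')&(abs(h-112)<12)&(s>130)&(P[...,2]>.118)];print('tabtop',len(q),q.mean(0),q.min(0),q.max(0), cv2.minAreaRect((q[:,:2]*1000).astype(np.float32)))
    stat(n,P,bx('yel')&(abs(h-28)<6)&(s>140),'yel'); stat(n,P,bx('red')&((h<6)|(h>174))&(s>140),'red')
    q=P[bx('hop')&(P[...,2]>.108)];print('rim',len(q),q.mean(0), cv2.minAreaRect((q[:,:2]*1000).astype(np.float32)))
    q=P[bx('vial')&(P[...,2]>.056)];print('vial',len(q),q.mean(0),q.max(0)); print(cv2.minAreaRect((q[:,:2]*1000).astype(np.float32)),cv2.fitLine((q[:,:2]).astype(np.float32),2,0,.01,.01).ravel())
    am=bx('vial')&(s>110)&(h<20)&(P[...,2]>.055); stat(n,P,am,'amber')
    m=(abs(P[...,2]-.05)<.003)&(P[...,0]>.2); 
    q=(P[m][:,:2]*1000).astype(np.float32)
    if n=='top':
        r=[cv2.minEnclosingCircle(q[(q[:,1]>-250)&(q[:,1]<500)])]; print('car',r)
        # neighbours
    for k,z in (('tall',.085),): 
        mm=(P[...,2]>z)&(P[...,0]>.2)&(P[...,2]<.12); nn,l,st,ce=cv2.connectedComponentsWithStats(mm.astype(np.uint8))
        for i in range(1,nn):
            if st[i,4]>15: print(n,ce[i].round(),st[i,4],P[l==i].mean(0).round(3))
E
```

```text
top tab 122 med [ 0.5799 -0.2553  0.1273] min [ 0.3185 -0.2725  0.1209] max [0.5919 0.1413 1.2556]
tabtop 133 [ 0.57527942 -0.24834293  0.14389923] [ 0.31847293 -0.27251181  0.11808259] [0.59189136 0.14131801 1.25557602] ((458.45880126953125, -63.4505615234375), (16.370800018310547, 495.8193359375), 32.466590881347656)
top yel 26 med [ 0.5593 -0.2066  0.0854] min [ 0.5515 -0.2157  0.0095] max [ 0.5715 -0.1913  0.0903]
top red 18 med [ 0.5003 -0.2216  0.079 ] min [ 0.3185 -0.2565  0.0086] max [0.5144 0.1413 1.2556]
rim 585 [ 0.63908044 -0.21712263  0.14945839] ((517.7101440429688, -54.3521728515625), (116.66175079345703, 546.186279296875), 33.46068572998047)
vial 253 [0.61289365 0.25442528 0.08831343] [0.65358473 0.2909674  1.25557602]
((484.50640869140625, 220.26437377929688), (359.7276306152344, 76.12207794189453), 13.482250213623047) [0.9476803  0.319221   0.61289364 0.2544253 ]
top amber 141 med [0.6136 0.2567 0.0722] min [0.5964 0.2468 0.0644] max [0.6337 0.2693 0.0809]
car [((527.3460693359375, 65.30130767822266), 315.7492370605469)]
top [506. 212.] 910 [ 0.65  -0.227  0.107]
to
[... 521 characters left out ...]
 0.8619] min [ 1.2732 -0.3011  0.8611] max [ 1.2752 -0.2974  0.8629]
scene red 10 med [ 1.2746 -0.3032  0.8698] min [ 1.2743 -0.3041  0.8696] max [ 1.275  -0.3023  0.8709]
rim 3720 [ 1.27479173 -0.30054049  0.84804652] ((1328.888671875, -313.5029296875), (25.49942398071289, 120.09220123291016), 76.99488830566406)
vial 672 [ 1.27459351 -0.22934768  0.85042063] [ 1.3902637  -0.22176688  0.98836671]
((1328.7100830078125, -272.4267883300781), (11.008512496948242, 148.81564331054688), 51.35698699951172) [ 0.63276005 -0.77434796  1.2745935  -0.22934769]
scene amber 75 med [ 1.2744 -0.2294  0.8511] min [ 1.2736 -0.2317  0.8473] max [ 1.2752 -0.227   0.8542]
scene [571. 429.] 426 [1.274 0.301 0.102]
```

Run:
```python
from m import *
c=load('top');z=c['range_z'];P=world(c);ok=z>0.1
s=load('scene')['range_z'];print('scene z',np.percentile(s[s>0],[1,50,99]))
hsv=cv2.cvtColor(c['frame'],cv2.COLOR_BGR2HSV);h,sa,v=[hsv[...,i].astype(int) for i in range(3)]
m=np.zeros(ok.shape,bool);m[150:350,190:390]=1
d=ok&m&(abs(P[...,2]-.05)<.006);q=(P[d][:,:2]*1000).astype(np.float32)
print('car',cv2.minEnclosingCircle(q),np.median(P[d][:,2]))
b=np.zeros_like(m);b[205:235,255:290]=1
q=P[ok&b&(P[...,2]>.060)&(P[...,2]<.09)];print('vial',len(q),q.mean(0),np.percentile(q[:,2],95));print(cv2.minAreaRect((q[:,:2]*1000).astype(np.float32)),cv2.fitLine(q[:,:2].astype(np.float32),2,0,.01,.01).ravel())
b[:]=0;b[180:245,465:550]=1
q=P[ok&b&(P[...,2]>.110)&(P[...,2]<.125)&(P[...,0]>.6)];print('rim',len(q),q.mean(0),cv2.minAreaRect((q[:,:2]*1000).astype(np.float32)))
b[:]=0;b[230:260,500:545]=1
q=P[ok&b&(abs(h-112)<12)&(sa>110)&(P[...,2]>.118)&(P[...,2]<.14)];print('tab',len(q),q.mean(0),cv2.minAreaRect((q[:,:2]*1000).astype(np.float32)))
b[:]=0;b[250:266,484:503]=1
q=P[ok&b&(abs(h-28)<6)&(sa>140)&(P[...,2]>.07)];print('yel',len(q),q.mean(0),cv2.minAreaRect((q[:,:2]*1000).astype(np.float32)))
b[:]=0;b[278:294,495:512]=1
q=P[ok&b&((h<8)|(h>172))&(sa>110)&(P[...,2]>.07)];print('red',len(q),q.mean(0),cv2.minAreaRect((q[:,:2]*1000).astype(np.float32)))
```

```text
scene z [0.09909107 0.18456276 1.01836433]
car ((557.8310546875, 210.860595703125), 168.3800506591797) 0.05128592008453814
vial 223 [0.61778941 0.25528175 0.07096432] 0.07596140951090291
((619.6116943359375, 255.80624389648438), (22.38852882385254, 46.846038818359375), 71.5006332397461) [ 0.9467063  -0.32209814  0.6177894   0.25528175]
rim 524 [ 0.65012772 -0.22697535  0.11658277] ((650.0798950195312, -227.66444396972656), (71.07310485839844, 104.89611053466797), 22.697397232055664)
tab 136 [ 0.57944681 -0.25459768  0.12688785] ((580.6453857421875, -257.00726318359375), (15.396903038024902, 37.326297760009766), 24.544612884521484)
yel 25 [ 0.5585708  -0.20406575  0.08511528] ((558.2177124023438, -202.9968719482422), (4.983887672424316, 26.978317260742188), 26.557382583618164)
red 24 [ 0.50166035 -0.22462689  0.07929111] ((502.2371826171875, -225.95315551757812), (4.884095191955566, 19.59395408630371), 19.3499813079834)
```

Emit:
move_arm --rows '[0, 0, 0, -0.1485, 0.6, 0, 0, 0, -0.1485, 0.6, 0, 0, 0, -0.1485, 0.6, 0, 0, 0, -0.1485, 0.6, 0, 0, 0, -0.1485, 0.6, 0, 0, 0, -0.1485, 0.6, 0, 0, 0, -0.1485, 0.6, 0, 0, 0, -0.1485, 0.6, 0, 0, 0, -0.1485, 0.6, 0, 0, 0, -0.1485, 0.6, 0, 0, 0, -0.1485, 0.6, 0, 0, 0, -0.1485, 0.6]'

```text
time_s: 1.3
ee_pos: [0.1779, -0.5987, 0.2446]
eef_rot: [180.0, -0.1, 119.0]
contact_force: [0.5, 0.0, 0.2]
gripper_width: 0.601
grip_force: 0.0
```

Emit:
move_arm --rows '[0, 0, 0, -0.1485, 0.6, 0, 0, 0, -0.1485, 0.6, 0, 0, 0, -0.1485, 0.6, 0, 0, 0, -0.1485, 0.6, 0, 0, 0, -0.1485, 0.6, -0.007, 0.0476, 0.002, 0, 0.6, -0.007, 0.0476, 0.002, 0, 0.6, -0.007, 0.0476, 0.002, 0, 0.6, -0.007, 0.0476, 0.002, 0, 0.6, -0.007, 0.0476, 0.002, 0, 0.6, -0.007, 0.0476, 0.002, 0, 0.6, -0.007, 0.0476, 0.002, 0, 0.6]'

```text
time_s: 2.5
ee_pos: [0.332, -0.2975, 0.2309]
eef_rot: [180.0, -0.0, 161.2]
contact_force: [0.7, 0.1, 0.2]
gripper_width: 0.602
grip_force: 0.0
```

Emit:
move_arm --rows '[-0.007, 0.0476, 0.002, 0, 0.6, -0.007, 0.0476, 0.002, 0, 0.6, -0.007, 0.0476, 0.002, 0, 0.6, -0.007, 0.0476, 0.002, 0, 0.6, -0.007, 0.0476, 0.002, 0, 0.6, -0.007, 0.0476, 0.002, 0, 0.6, -0.007, 0.0476, 0.002, 0, 0.6, -0.007, 0.0476, 0.002, 0, 0.6, -0.007, 0.0476, 0.002, 0, 0.6, -0.007, 0.0476, 0.002, 0, 0.6, -0.007, 0.0476, 0.002, 0, 0.6, 0, 0, 0, 0, 0.6]'

```text
time_s: 3.7
ee_pos: [0.5754, 0.1759, 0.2082]
eef_rot: [179.9, 0.0, 161.5]
contact_force: [0.2, -0.4, -0.4]
gripper_width: 0.602
grip_force: 0.0
```

Run:
```python
from m import *
c=grab('wrist','w1.png');P=world(c);z=c['range_z'];print(c['xyz'],c['rotation'],np.percentile(z,[1,50,99]))
o=status.observe();print(o['ee_pos'],o['eef_rot'],o['joint_pos'])
ok=z>.05
m=ok&(P[...,2]>.058)&(P[...,2]<.08)&(np.hypot(P[...,0]-.6196,P[...,1]-.2558)<.04)
q=P[m];print(len(q),q.mean(0),q[:,2].max(),cv2.minAreaRect((q[:,:2]*1000).astype(np.float32)),cv2.fitLine(q[:,:2].astype(np.float32),2,0,.01,.01).ravel())
```

```text
[0.5014612  0.20036685 0.33631547] [-17.35263828  -0.19868734  71.50702656] [0.06312829 0.29444081 0.42613083]
[0.5738854  0.17355642 0.20823289] [-1.79967310e+02 -5.92104866e-02  1.61413829e+02] [ 1.06505476e+01  1.45432769e+01 -7.76629128e+00  6.77580660e+01
  3.93663831e-04  2.92367018e+01]
1528 [0.61456316 0.25653647 0.06893134] 0.07430276184953394 ((617.7239379882812, 256.8809509277344), (22.208698272705078, 45.804351806640625), 68.70260620117188) [ 0.9411122  -0.3380943   0.61456317  0.25653645]
```

View pics/w1.png

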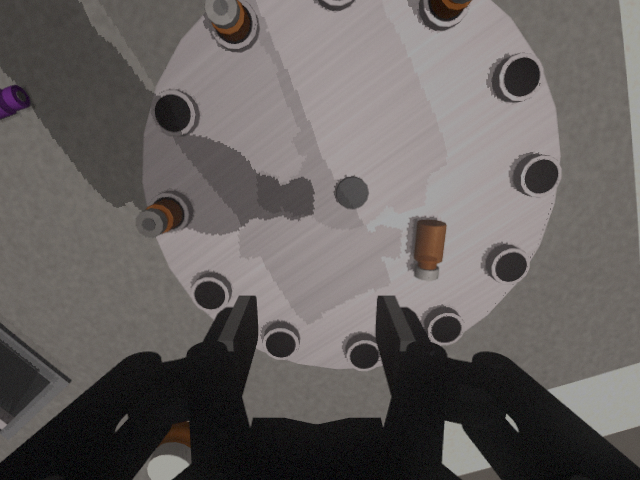

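The wrist view shows the tipped vial at (430,248) with its cap at (427,272). It is clear of the pockets.

Emit:
move_arm --rows '[-0.0063, 0.0462, 0, 0, 0.6, -0.007, 0.0463, 0, 0, 0.6, 0, 0, 0.03, 0.02, 0.6, 0, 0, 0.03, 0, 0.6, 0, 0, 0, 0, 0.6, 0, 0, 0, 0, 0.6, 0, 0, 0, 0, 0.6]'

```text
time_s: 4.45
ee_pos: [0.6168, 0.254, 0.1513]
eef_rot: [179.9, 0.1, 160.0]
contact_force: [0.5, -0.2, 0.7]
gripper_width: 0.601
grip_force: 0.0
```

Run:
```python
from m import *
c=grab('wrist','w2.png');P=world(c);z=c['range_z']
o=status.observe();print(o['ee_pos'],o['eef_rot'])
ok=z>.05
m=ok&(P[...,2]>.058)&(P[...,2]<.08)&(np.hypot(P[...,0]-.618,P[...,1]-.2565)<.04)
q=P[m];print(len(q),q.mean(0),q[:,2].max(),cv2.minAreaRect((q[:,:2]*1000).astype(np.float32)),cv2.fitLine(q[:,:2].astype(np.float32),2,0,.01,.01).ravel())
```

```text
[0.61717743 0.25421099 0.15163709] [1.79884644e+02 1.58536926e-01 1.59991579e+02]
2440 [0.61511794 0.25863012 0.06904534] 0.07458809970441235 ((618.0445556640625, 257.5542907714844), (22.607601165771484, 46.016502380371094), 69.24820709228516) [ 0.9425416  -0.33408886  0.6151179   0.25863013]
```

View pics/w2.png

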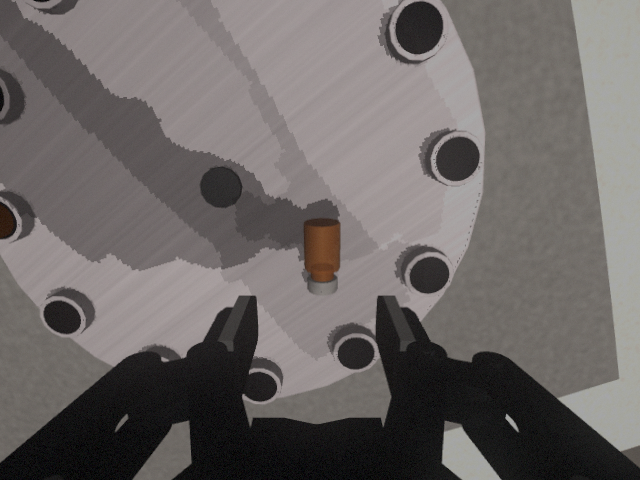

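The vial (322,250) is about 5 px right of the finger midline, so I shift roughly 3 mm, descend and grip.

Emit:
move_arm --rows '[0.0023, 0.0034, 0.02, 0, 0.6, 0, 0, 0.03, 0, 0.6, 0, 0, 0.024, 0, 0.6, 0, 0, 0.01, 0, 0.6, 0, 0, 0, 0, 0.6, 0, 0, 0, 0, 0.5, 0, 0, 0, 0, 0.4, 0, 0, 0, 0, 0.3, 0, 0, 0, 0, 0.15, 0, 0, 0, 0, 0.1, 0, 0, 0, 0, 0.1, 0, 0, 0, 0, 0.1]'

```text
time_s: 5.7
ee_pos: [0.6162, 0.2589, 0.0671]
eef_rot: [179.9, 0.1, 160.0]
contact_force: [-1.3, -0.5, 5.9]
gripper_width: 0.245
grip_force: 58.9
```

Emit:
move_arm --rows '[0, 0, -0.01, 0, 0.1, 0, 0, -0.02, 0, 0.1, 0, 0, -0.03, 0, 0.1, 0, 0, -0.03, 0, 0.1, 0, 0, -0.03, 0, 0.1, 0, 0, -0.02, 0, 0.1, 0, 0, 0, 0, 0.1, 0, 0, 0, 0, 0.1, 0, 0, 0, 0, 0.1]'

```text
time_s: 6.6
ee_pos: [0.6137, 0.2582, 0.2033]
eef_rot: [-179.9, -0.2, 160.0]
contact_force: [0.6, 0.4, -0.7]
gripper_width: 0.244
grip_force: 58.9
```

Run:
```python
from m import *
c=grab('wrist','w3.png');P=world(c)
o=status.observe();print(o['ee_pos'],o['eef_rot'],o['gripper_width'],o['contact_force'])
```

```text
[0.61360137 0.25809823 0.20303223] [-1.79863764e+02 -1.78777969e-01  1.60040868e+02] 0.24180318404926868 [ 0.05171053  0.07012383 -0.71073712]
```

View pics/w3.png

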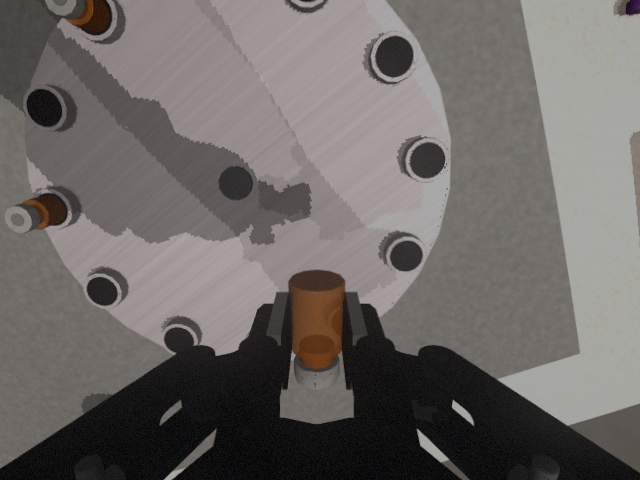

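The wrist view shows the vial gripped straight between the pads, with its base at (317,280) and its cap at (317,375). The carousel has not moved.

Run:
```python
from m import *
from scipy.spatial.transform import Rotation as Q
c=load('wrist');P=world(c);o=status.observe()
R=Q.from_euler('xyz',o['eef_rot'],degrees=True).as_matrix()
q=(P-o['ee_pos'])@R
hsv=cv2.cvtColor(c['frame'],cv2.COLOR_BGR2HSV)
m=(hsv[...,0]<20)&(hsv[...,1]>110);m[:265]=0;m[390:]=0;m[:,:285]=0;m[:,350:]=0
m&=np.abs(q).max(-1)<.06
a=q[m];print(len(a),np.percentile(a,[1,5,50,95,99],axis=0).round(4))
b=q[355:390,300:335].reshape(-1,3);b=b[np.abs(b).max(1)<.05];print(np.percentile(b,[1,50,99],axis=0).round(4))
th=np.radians(22.9);yaw=np.radians(202.9)
print('turn rad',-(202.9-160.0)*np.pi/180)
d=np.array([.650,-.2277,0])-o['ee_pos'];d[2]=0;print('shift in present tool axes',(d@R).round(4))
```

```text
4084 [[-0.0162 -0.01   -0.0064]
 [-0.0137 -0.0089 -0.0057]
 [ 0.0059  0.0005 -0.0037]
 [ 0.02    0.0097  0.0017]
 [ 0.0204  0.0107  0.0073]]
[[-0.0255 -0.0066 -0.0057]
 [-0.0173  0.0005 -0.0025]
 [-0.0078  0.0077  0.0029]]
turn rad -0.7487462491055674
shift in present tool axes [-2.000e-01 -4.442e-01  4.000e-04]
```

Emit:
move_arm --rows '[-0.0167, -0.037, 0, 0, 0.1, -0.0167, -0.037, 0, 0, 0.1, -0.0167, -0.037, 0, 0, 0.1, -0.0167, -0.037, 0, 0, 0.1, -0.0167, -0.037, 0, 0, 0.1, -0.0167, -0.037, 0, 0, 0.1, -0.0167, -0.037, 0, 0, 0.1, -0.0167, -0.037, 0, 0, 0.1, -0.0167, -0.037, 0, 0, 0.1, -0.0167, -0.037, 0, 0, 0.1, -0.0167, -0.037, 0, 0, 0.1, -0.0167, -0.037, 0, 0, 0.1]'

```text
time_s: 7.85
ee_pos: [0.6508, -0.2285, 0.2033]
eef_rot: [180.0, -0.2, 160.0]
contact_force: [0.2, -0.1, 0.5]
gripper_width: 0.242
grip_force: 58.9
```

Emit:
move_arm --rows '[0, 0, 0, -0.125, 0.1, 0, 0, 0, -0.125, 0.1, 0, 0, 0, -0.125, 0.1, 0, 0, 0, -0.125, 0.1, 0, 0, 0, -0.125, 0.1, 0, 0, 0, -0.124, 0.1, 0, 0, 0, 0, 0.1, 0, 0, 0, 0, 0.1]'

```text
time_s: 8.65
ee_pos: [0.6511, -0.2269, 0.2039]
eef_rot: [179.9, -0.1, -157.2]
contact_force: [0.4, 0.6, -0.4]
gripper_width: 0.243
grip_force: 58.9
```

Run:
```python
from m import *
c=grab('wrist','w4.png');P=world(c);z=c['range_z'];ok=z>.05
o=status.observe();print(o['ee_pos'],o['eef_rot'],o['gripper_width'])
hsv=cv2.cvtColor(c['frame'],cv2.COLOR_BGR2HSV);h,sa,v=[hsv[...,i].astype(int) for i in range(3)]
near=ok&(np.hypot(P[...,0]-.62,P[...,1]+.235)<.2)
for n,m in dict(tab=(abs(h-112)<12)&(sa>110)&(P[...,2]>.12)&(P[...,2]<.135),yel=(abs(h-28)<6)&(sa>140)&(P[...,2]>.075)&(P[...,2]<.095),red=((h<8)|(h>172))&(sa>110)&(P[...,2]>.07)&(P[...,2]<.095),rim=(P[...,2]>.112)&(P[...,2]<.12)).items():
    q=P[m&near]
    if len(q)>3: print(n,len(q),q.mean(0),cv2.minAreaRect((q[:,:2]*1000).astype(np.float32)))
```

```text
[ 0.65127996 -0.22698947  0.20427649] [ 1.79927695e+02 -6.65699691e-02 -1.57168516e+02] 0.24163576400368084
tab 1780 [ 0.57925614 -0.2562772   0.12523421] ((579.3380737304688, -256.4874572753906), (14.941659927368164, 34.84392166137695), 22.80116081237793)
yel 320 [ 0.55740446 -0.20504431  0.08356061] ((557.5517578125, -204.610595703125), (4.472565174102783, 29.64065933227539), 23.123992919921875)
red 313 [ 0.49975917 -0.22530982  0.07876464] ((499.8286437988281, -225.951171875), (5.64359188079834, 19.895702362060547), 22.37020492553711)
rim 3666 [ 0.64013631 -0.23015791  0.11533201] ((648.3414916992188, -226.69345092773438), (70.1534423828125, 100.68133544921875), 23.117294311523438)
```

View pics/w4.png

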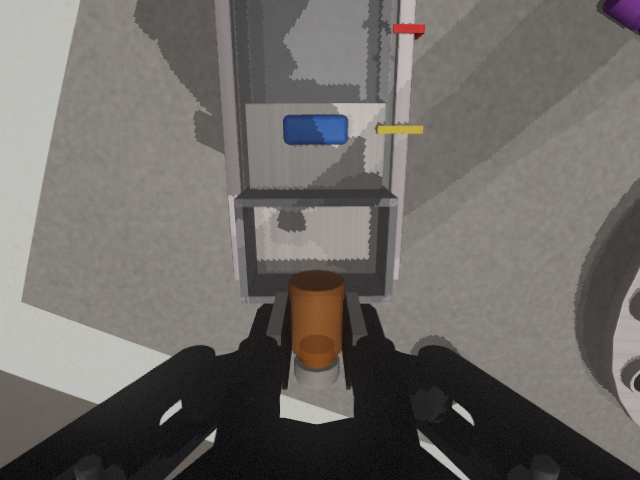

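The view shows the vial over the hopper, square to it. The tab is at (315,130), the pointer at (400,130) and the mark at (410,30). Next I lower and release.

Emit:
move_arm --rows '[0.0052, 0.0011, 0.02, 0, 0.1, 0, 0, 0.03, 0, 0.1, 0, 0, 0.03, 0, 0.1, 0, 0, 0.015, 0, 0.1, 0, 0, 0.008, 0, 0.1, 0, 0, 0.005, 0, 0.1, 0, 0, 0, 0, 0.1, 0, 0, 0, 0, 0.1]'

```text
time_s: 9.5
ee_pos: [0.6476, -0.2286, 0.0987]
eef_rot: [-179.9, 0.1, -157.1]
contact_force: [-0.1, -0.7, 0.3]
gripper_width: 0.248
grip_force: 58.9
```

Emit:
move_arm --rows '[0.001, 0, 0.002, 0, 0.1, 0, 0, 0.001, 0, 0.1, 0, 0, 0, 0, 0.1, 0, 0, 0, 0, 0.1]'

```text
time_s: 9.9
ee_pos: [0.6457, -0.2286, 0.0945]
eef_rot: [-180.0, 0.0, -157.0]
contact_force: [0.5, -0.8, 0.2]
gripper_width: 0.244
grip_force: 58.9
```

Bottom of the vial should be about 1 mm above the gate; releasing.

Emit:
move_arm --rows '[0, 0, 0.001, 0, 0.28, 0, 0, 0, 0, 0.32, 0, 0, 0, 0, 0.4, 0, 0, 0, 0, 0.5, 0, 0, 0, 0, 0.5, 0, 0, 0, 0, 0.5, 0, 0, -0.02, 0, 0.5, 0, 0, -0.03, 0, 0.5, 0, 0, -0.04, 0, 0.5, 0, 0, -0.03, 0, 0.5, 0, 0, 0, 0, 0.5, 0, 0, 0, 0, 0.5]'

```text
time_s: 11.1
ee_pos: [0.6463, -0.2289, 0.2146]
eef_rot: [-179.9, 0.1, -157.0]
contact_force: [-0.9, 0.7, -0.0]
gripper_width: 0.498
grip_force: 0.0
```

Run:
```python
from m import *
c=grab('wrist');f=c['frame']
t=grab('top')['frame']
a=cv2.resize(t[160:310,440:590],(480,480),interpolation=cv2.INTER_CUBIC)
cv2.imwrite('pics/w5.png',cv2.resize(np.hstack([f,a]),(800,343)))
o=status.observe();print(o['ee_pos'],o['eef_rot'],o['joint_pos'])
```

```text
[ 0.64476903 -0.22818783  0.2118692 ] [ 1.79894679e+02 -9.46370484e-02 -1.57039519e+02] [-2.49006658e+01  2.28698958e+01  4.16174178e+00  7.14334384e+01
  4.87665998e-04 -4.78610602e+01]
```

View pics/w5.png

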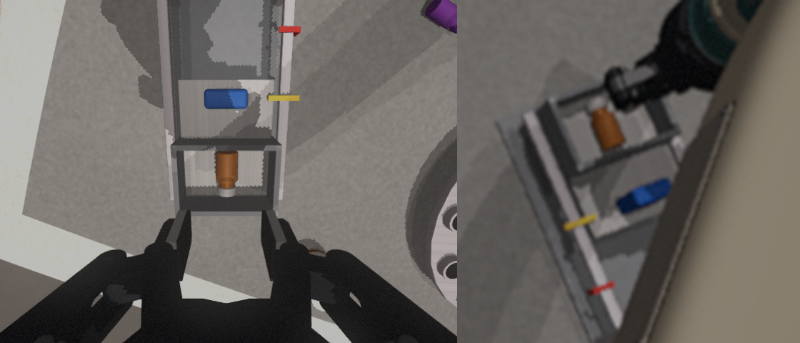

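The vial lies in the hopper on the shut gate: wrist crop (227,170), axis along the pull. Next I go above the tab and turn 90°.

Emit:
move_arm --rows '[0.036, 0, 0, 0, 0.42, 0.0353, 0, 0, 0, 0.42, 0, 0, 0, 0.143, 0.42, 0, 0, 0, 0.143, 0.42, 0, 0, 0, 0.143, 0.42, 0, 0, 0, 0.143, 0.42, 0, 0, 0, 0.143, 0.42, 0, 0, 0, 0.143, 0.42, 0, 0, 0, 0.143, 0.42, 0, 0, 0, 0.143, 0.42, 0, 0, 0, 0.143, 0.42, 0, 0, 0, 0.143, 0.42]'

```text
time_s: 12.4
ee_pos: [0.5788, -0.2557, 0.211]
eef_rot: [-179.9, -0.2, 120.7]
contact_force: [-0.5, -0.8, 0.1]
gripper_width: 0.419
grip_force: 0.0
```

Emit:
move_arm --rows '[0, 0, 0, 0.143, 0.42, 0, 0, 0.02, 0, 0.42, 0, 0, 0, 0, 0.42, 0, 0, 0, 0, 0.42]'

```text
time_s: 12.8
ee_pos: [0.5786, -0.2557, 0.1914]
eef_rot: [-179.8, -0.2, 112.8]
contact_force: [-0.7, 0.0, 0.1]
gripper_width: 0.417
grip_force: 0.0
```

```bash
cat > w.py <<'E'
from m import *
import sys
c=grab('wrist',sys.argv[1]);P=world(c);z=c['range_z'];ok=z>.05
o=status.observe();print(o['ee_pos'],o['eef_rot'],o['gripper_width'],o['contact_force'])
hsv=cv2.cvtColor(c['frame'],cv2.COLOR_BGR2HSV);h,sa,v=[hsv[...,i].astype(int) for i in range(3)]
near=ok&(np.hypot(P[...,0]-.58,P[...,1]+.235)<.2)
C={}
for n,m in dict(tab=(abs(h-112)<12)&(sa>110)&(P[...,2]>.12)&(P[...,2]<.135),yel=(abs(h-28)<6)&(sa>140)&(P[...,2]>.075)&(P[...,2]<.095),red=((h<8)|(h>172))&(sa>110)&(P[...,2]>.07)&(P[...,2]<.095)).items():
    q=P[m&near]
    if len(q)>3: r=cv2.minAreaRect((q[:,:2]*1000).astype(np.float32));C[n]=np.array(r[0]);C[n+'m']=q[:,:2].mean(0)*1000;print(n,len(q),q.mean(0).round(4),r)
u=np.array([np.cos(np.radians(22.9)),np.sin(np.radians(22.9))])
if 'yel' in C and 'red' in C: print('remaining mm rect',(C['yel']-C['red'])@u,'mean',(C['yelm']-C['redm'])@u)
if 'tab' in C: d=C['tab']-o['ee_pos'][:2]*1000;print('tab off chute x,y',d@u,d@[-u[1],u[0]])
E
python3 w.py w6.png
```

```text
[ 0.57935172 -0.25604904  0.19240733] [-1.79921494e+02 -1.00799127e-01  1.12843438e+02] 0.41834964165155836 [ 7.96330587e-01 -6.75982840e-01  4.39586649e-05]
tab 1490 [ 0.5785 -0.2544  0.125 ] ((579.0128784179688, -255.65267944335938), (15.194482803344727, 35.08442687988281), 22.48309898376465)
yel 283 [ 0.557  -0.2041  0.0835] ((557.2515258789062, -204.48497009277344), (4.445278167724609, 28.70220947265625), 23.11134147644043)
red 255 [ 0.4998 -0.2252  0.0787] ((499.756591796875, -225.73703002929688), (5.37364387512207, 19.503009796142578), 22.455089569091797)
remaining mm rect 61.233179681446785 mean 61.00698514260043
tab off chute x,y -0.157899664553768 0.49697031059285846
```

View pics/w6.png

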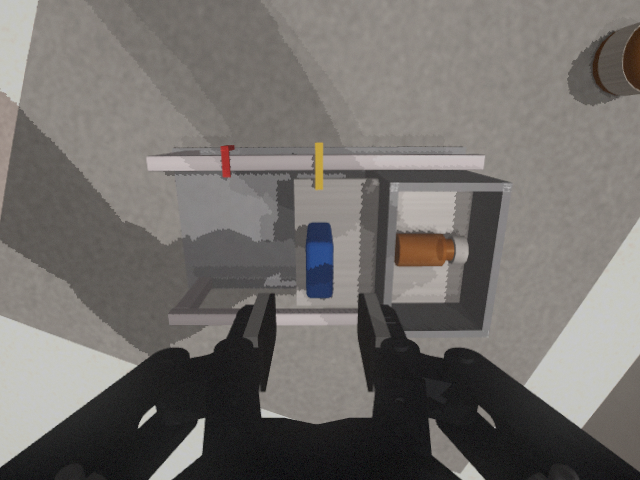

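The tab (320,260) is centred between the fingers, the pointer is at (319,165), the red mark at (227,162), and the vial is in the hopper at (430,250). Next I descend and pinch.

Emit:
move_arm --rows '[0, 0, 0.03, 0, 0.42, 0, 0, 0.03, 0, 0.42, 0, 0, 0.02, 0, 0.42, 0, 0, 0.01, 0, 0.42, 0, 0, 0, 0, 0.42, 0, 0, 0, 0, 0.3, 0, 0, 0, 0, 0.2, 0, 0, 0, 0, 0.05, 0, 0, 0, 0, 0.05, 0, 0, 0, 0, 0.05, 0, 0, 0, 0, 0.05]'

```text
time_s: 13.95
ee_pos: [0.5809, -0.2573, 0.1053]
eef_rot: [179.9, 0.2, 112.8]
contact_force: [-1.4, -0.2, 5.8]
gripper_width: 0.176
grip_force: 59.5
```

Emit:
move_arm --rows '[0, -0.005, 0, 0, 0.05, 0, -0.008, 0, 0, 0.05, 0, -0.008, 0, 0, 0.05, 0, -0.008, 0, 0, 0.05, 0, -0.008, 0, 0, 0.05, 0, -0.008, 0, 0, 0.05, 0, -0.008, 0, 0, 0.05, 0, -0.005, 0, 0, 0.05, 0, -0.003, 0, 0, 0.05, 0, 0, 0, 0, 0.05, 0, 0, 0, 0, 0.05, 0, 0, 0, 0, 0.05]'

```text
time_s: 15.15
ee_pos: [0.5278, -0.2799, 0.1052]
eef_rot: [179.5, 0.2, 112.9]
contact_force: [9.4, 4.7, 2.0]
gripper_width: 0.18
grip_force: 59.0
```

```bash
python3 w.py w7.png
```

```text
[ 0.52786422 -0.27987207  0.10525312] [1.79519898e+02 1.78678462e-01 1.12926819e+02] 0.17833009038731495 [9.03685026 4.35104655 3.02742376]
tab 3925 [ 0.525  -0.2761  0.1249] ((525.991943359375, -278.0157775878906), (15.963630676269531, 36.162532806396484), 23.070093154907227)
yel 759 [ 0.5039 -0.2264  0.0836] ((504.3604431152344, -227.40830993652344), (4.48973274230957, 29.647401809692383), 23.1585693359375)
red 376 [ 0.4988 -0.2261  0.079 ] ((498.95184326171875, -226.47967529296875), (3.356790542602539, 20.099775314331055), 23.872404098510742)
remaining mm rect 4.62096926886645 mean 4.594394212858513
tab off chute x,y -1.0023845230373638 2.438534015880386
```

View pics/w7.png

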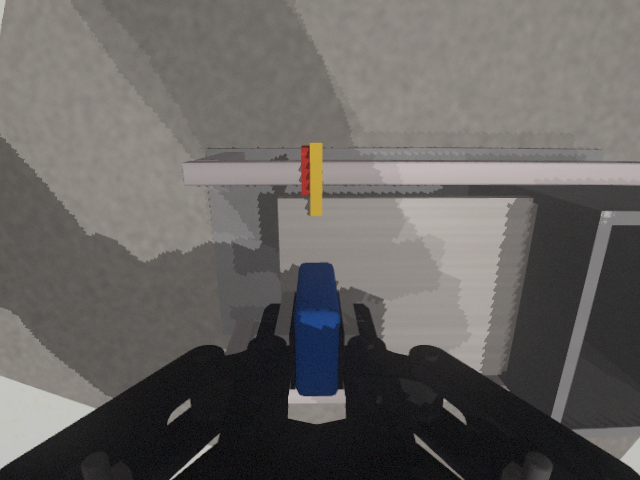

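The pointer (316,180) is still about 3.6 mm short of the red clip (305,170), so I pull the rest.

Emit:
move_arm --rows '[0, -0.002, 0, 0, 0.05, 0, -0.0018, 0, 0, 0.05, 0, 0, 0, 0, 0.05, 0, 0, 0, 0, 0.05, 0, 0, 0, 0, 0.05, 0, 0, 0, 0, 0.05, 0, 0, 0, 0, 0.05]'

```text
time_s: 15.9
ee_pos: [0.5245, -0.2813, 0.1053]
eef_rot: [179.5, 0.2, 112.9]
contact_force: [9.5, 4.8, 3.0]
gripper_width: 0.179
grip_force: 59.1
```

```bash
python3 w.py w8.png
python3 - <<'E'
from m import *
t=grab('top');s=grab('scene');w=load('wrist')
ims=[cv2.resize(x,(400,300),interpolation=cv2.INTER_CUBIC) for x in (t['frame'][150:270,440:600],s['frame'][255:375,110:270],w['frame'])]
cv2.imwrite('pics/v.png',np.vstack([np.hstack(ims[:2]),np.hstack([ims[2],ims[2]*0])]))
P=world(t);h=cv2.cvtColor(t['frame'],cv2.COLOR_BGR2HSV)
m=(h[...,0]<20)&(h[...,1]>110)&(np.hypot(P[...,0]-.6484,P[...,1]+.227)<.06)&(P[...,2]<.2);q=P[m];print(len(q),q.mean(0) if len(q) else 0)
E
```

```text
[ 0.52450094 -0.28130974  0.10525752] [179.50532342   0.18134862 112.93400893] 0.1774518979338072 [8.07557762 4.58760114 1.92636699]
tab 3928 [ 0.5216 -0.2776  0.1249] ((522.393798828125, -279.25213623046875), (21.02472496032715, 36.353294372558594), 33.89458084106445)
yel 761 [ 0.5006 -0.2279  0.0835] ((500.9113464355469, -228.73995971679688), (4.601498126983643, 29.422204971313477), 23.036941528320312)
tab off chute x,y -1.140408024463216 2.7153748502982364
106 [ 0.64307045 -0.22607702  0.05409368]
```

View pics/v.png

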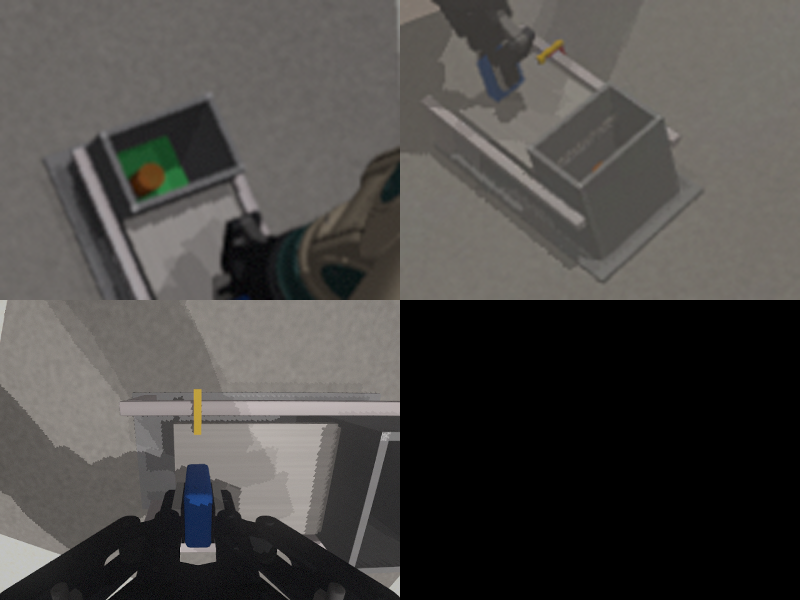

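The pointer covers the mark, and the vial is in the bin on the green floor. I check its height and that it is at rest.

Run:
```python
from m import *
for i in range(3):
    t=grab('top')
    P=world(t);h=cv2.cvtColor(t['frame'],cv2.COLOR_BGR2HSV)
    m=(h[...,0]<20)&(h[...,1]>110)&(np.hypot(P[...,0]-.6484,P[...,1]+.227)<.06)&(P[...,2]<.2);q=P[m]
    d=(q-[.6484,-.227,0])[:,:2];a=np.radians(22.9);x=d@[np.cos(a),np.sin(a)];y=d@[-np.sin(a),np.cos(a)]
    hi=q[:,2]>.045
    print(len(q),q.mean(0).round(4),np.percentile(q[:,2],[2,25,50,75,98]).round(4),x[hi].mean().round(4),y[hi].mean().round(4))
print(status.observe()['contact_force'],status.observe()['gripper_width'])
```

```text
107 [ 0.6432 -0.226   0.0538] [0.038  0.0522 0.0556 0.0577 0.061 ] -0.0041 0.0019
105 [ 0.6431 -0.2262  0.0537] [0.0387 0.0524 0.0554 0.0574 0.0611] -0.0044 0.0018
106 [ 0.6432 -0.2263  0.0535] [0.0363 0.0524 0.0551 0.0572 0.0616] -0.0042 0.0017
[9.90026766 4.4174167  2.40300417] 0.1814363384064657
```

```bash
python3 -c "
from station import ticket
print(ticket.finish_job())"
```

```text
the job is handed in; nothing more can be done
None
```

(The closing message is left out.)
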